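# Set the coffee grinder's locking collar to 12

## Task

Reset the coffee grinder for a coarser brew: press its numbered collar down to free it, turn it clockwise (seen from above) to 12, and let it spring fully up so that it locks with the 12 at the index mark. Leave the grinder standing where it is and do not knock the other things about.

Things in the scene. Friction and masses are not known exactly. Their poses are not given: they have to be found in the camera images.
- grinder: Coffee grinder, the only appliance with a numbered ring on top: aluminium body 150 mm (x) by 124 mm (y), 190 mm high to its deck, 248 mm to the lid; about 2.7 kg, loose on rubber feet. Origin on the ledge under its centre; z up; its front (grounds bin, power button, index mark) looks along its +x. The collar's axis is the vertical line through the origin.
- index_mark (a point): Fixed index on the grinder: white line on a small black block on the deck, in front (+x) of the scale flange, 55.5 mm from the collar's axis, 210 mm above the ledge. The number set is the one whose tick stands here.
- collar_grip (a point): On the collar's axis, half way up its grip drum, 227 mm above the ledge with the collar up. The drum is an upright ribbed dark cylinder, 65 mm across, 34 mm high (210 to 244 mm above the ledge); on it a flat black lid, 58 mm across, 4 mm high. It turns with the collar: its x axis points from the collar's axis to the 0 of the scale.
- zero_tick (a point): 0 tick of the scale, on the top rim of the black scale flange under the drum (100 mm across, 8 mm thick, top 210 mm above the ledge), 50 mm from the axis; turns with the collar. Ticks 0 to 16 stand 20 degrees apart, counter-clockwise from above: long ticks with white numerals at even numbers, short bare ticks at odd ones.
- collar (a joint): How far the collar is turned from 0, rad; grows clockwise seen from above, 0.349 (20 degrees) for each number; stops at 0 and at 16 (5.585). It turns only while pressed down, then freely (under 0.1 N m). While up it is locked on a number by straight-sided teeth with bevelled crests.
- collar_press (a joint): How far the collar is pressed down on its spring, m: 0 is up and locked, 0.006 fully down. About 5 N start it, 10 N push it fully down. It clears the teeth at 0.0045 and springs back when let go; within 8 degrees of a number the bevels draw it onto that number. If it stays 1.5 mm or more down, it has stopped between numbers, unlocked.
- kettle: Bystander: aluminium electric kettle, 150 mm wide and 205 mm high with spout and handle, on a black base; origin under its centre.
- bowl: Bystander: blue melamine rice bowl, 116 mm across, 56 mm high; origin under its centre.
- chopsticks: Bystander: a pair of steel chopsticks, 230 mm long, lying along the body's x axis on a white ceramic rest, 20 mm high; origin on the ledge under their middle.
- sugar_canister: Bystander: round frosted glass sugar canister with a steel lid, 90 mm across, 130 mm high; origin under its centre.
- mug: Bystander: white mug, 80 mm across, 88 mm high, handle on its +y side; origin under its centre.
- bean_tin: Bystander: round tin with a paper label, 76 mm across, 125 mm high; origin under its centre.
- scoop: Bystander: steel measuring spoon with a wooden handle, 150 mm long, lying along its x axis; origin under its middle.
Things that resemble listed ones, but are neither listed nor needed, are in the scene too. Leave any yellow look-alike of the grinder alone.

How it is judged:
By the outcome, as a careful person would: the job done as asked, in the order asked, and still so for the second after the job is handed in, with the robot touching nothing.
It also fails if it takes over 54 s, if anything falls off the work surface, if the arm or the gripper's body presses on something with over 40 N, if the wrist force passes 120 N, or if a joint passes its speed limit or range.

## Robot

A 6-joint arm with a two-finger parallel gripper is mounted at the origin on the work surface. World frame = base frame: x ahead of the robot, y to its left, z up, the work surface at z = 0. Lengths are in m, angles in rad, forces in N, time in s.
With the tool pointing down it reaches from about 0.325 to 0.85 m from the base axis. Payload 15.5 kg.
Tool frame: the origin (TCP) lies midway between the tips of the shut fingers; the grasp point (between the pads) lies 19 mm behind it; z points along the fingers, y is the line along which they close (so a half turn about z gives the same grasp; the last joint's range is limited). The gripper opens to 91 mm and grips with 3 to 60 N. Pads are 32 mm wide; open, the fingers measure 118 mm over their backs; the gripper's body (76 mm by 178 mm) begins 60 mm behind the grasp point.
Start: joints at [-1.365, 0.494, 1.345, -0, 1.302, -0.096], TCP at [0.185, -0.597, 0.214] pointing down, gripper open.
Joint ranges: [-2.91, 2.91], [-0.82, 2.16], [0.22, 2.67], [-1.22, 4.37], [0.12, 2.79], [-3.08, 3.08]. Speed limits (rad/s): [1.89, 1.89, 2.57, 3.01, 3.01, 3.01].

## Interface

Orientations are given as a unit quaternion [x, y, z, w].
In Python, from plant import robot gives the robot as it stands. The module is installed in compiled form; this text tells all that it offers.
- The arm moves only by the tool step_arm, never from a script. Its argument "motion" is a list of rows, each an object with "slide": the shift along the tool's x, y, z each as a share of 60 mm, from -1 to 1, a list of three; "angular": the turn, a rotation vector about the tool's x, y, z each as a share of 180 degrees, from -1 to 1, a list of three; "grip": the closure in counts, from 0 (fully open) to 255 (shut). A call has 1 to 10 rows; each row shifts and turns the commanded pose from where the row before left it, along the tool's axes as they then stand; what a row does not reach is not made up. A row lasts 1/8 s, in which the tool goes at most 62.5 mm and 10.7 degrees, less where a joint would pass 70% of its speed; a pose out of reach is approached as far as the arm can. A call with a number of a shift or a turn outside -1 to 1 is refused whole. A call with a gripper value outside its range is refused whole. The fingers move at their own pace and stop on an object; "force" is the grip in N (left out, the last holds). Time passes only in rows, so rows that do not move let the fingers close. It gives the time, the measured TCP pose, the force, the opening and the grip force at its end, in the units of the state.
- robot.sense(): the state, without advancing time (a new reading comes with each control period).
- robot.camera(name): name is "scene" or "top" or "wrist"; returns the picture (384x512x3 uint8, red, green, blue); there is no depth.
- robot.calibration(name): a dict with "fovy" (degrees; the focal length in pixels is half the picture's height over the tangent of half this angle, whatever the lens; pixels are square), "cx", "cy" (the principal point, pixels), "dist_coeffs" ([k1, k2, p1, p2, k3] as OpenCV has them; the pictures are not rectified), "R" (3x3) and "t" (3): a world point X has camera coordinates R X + t; the wrist camera has in their place "mount" (4x4, takes a point from camera to tool coordinates, whose origin is the TCP and whose axes are the flange's). Camera axes: x right, y down, z forward; pixel columns grow to the right and rows downward; lengths in m; the calibration is good to about 2 mm. A picture is of the moment at which its call begins: read the wrist's pose just before it. calibration takes no time and is no camera call.
- robot.close_job(): hands the job in; it is judged then, once.
The state is a dict: "clock": time; "joint_pos": joint angles; "joint_velocities": joint speeds; "tau": joint torques, N m; "tool_pos": TCP position; "orientation": TCP orientation; "contact_force": force on the tool from outside, world axes, zero at the start; "torque": the same for the moment, N m; "grip_width": opening from 0.0 (shut) to 1.0 (fully open); "grip_force": force on a finger pad.
Only numpy, scipy, OpenCV 4.12 (cv2) and the standard library are available. Lean on these libraries where they do the work, as an engineer would, in place of code of your own. Each camera call takes 0.05 s, during which the arm holds its last target. There are 200 camera calls.

## Working session

There is one attempt and no reset: what is moved stays moved. The work goes in short steps, Python scripts to look and compute and a tool call to move; the robot and the scene stay as the last step left them, time stands still between calls to the robot, and variables do not carry over. Pictures are saved under pics/ and viewed, at most 10 in all, crops included, and the job is handed in when it is done.

Besides the shell and the picture viewer there is one more tool, called after "Emit:" as name([rows], argument=value, ...), one row to a line, values as JSON. step_arm: Moves the arm, as the interface text tells. Shift numbers are shares of 60 mm and turn numbers shares of 180 degrees, none past 1 either way. Its arguments: {"type":"object","properties":{"motion":{"type":"array"},"force":{"type":"number"}},"required":["motion"]}

```bash
mkdir -p pics
python3 - <<'E'
from plant import robot
import cv2,json
for n in("scene","top"):
    c=robot.calibration(n);print(n,c)
    cv2.imwrite(f"pics/{n}0.png",robot.camera(n)[:,:,::-1])
print(robot.calibration("wrist"));print(robot.sense())
E
```

```text
scene {'fovy': 55.507511813660415, 'cx': 254.89741035920386, 'cy': 191.23018576747788, 'dist_coeffs': array([-0.09766259,  0.        ,  0.        ,  0.        ,  0.        ]), 'R': array([[ 0.62067587,  0.78404756,  0.00555805],
       [ 0.59000447, -0.46237335, -0.66189547],
       [-0.51638763,  0.41410182, -0.74957554]]), 't': array([-0.34995567, -0.19827808,  1.64879615])}
top {'fovy': 50.671506647905105, 'cx': 250.10099363922973, 'cy': 195.7296400163896, 'dist_coeffs': array([-0.08371558,  0.        ,  0.        ,  0.        ,  0.        ]), 'R': array([[-0.00168887, -0.9999846 ,  0.00528614],
       [-0.99707087,  0.0012797 , -0.07647249],
       [ 0.07646455, -0.00539981, -0.99705768]]), 't': array([0.00500191, 0.54425346, 1.45687661])}
{'fovy': 65.20927214481272, 'cx': 259.07553471655604, 'cy': 194.3365798136693, 'dist_coeffs': array([0.0020999, 0.       , 0.       , 0.       , 0.       ]), 'mount': array([[-6.80261905e-04, -9.65016441e-01, -2.62188492e-01,
         7.35105051e-02],
       [ 9.99998940e-01, -3.18901245e-04, -1.42079554e-03,
         5.14509104e-04],
       [ 
[... 175 characters left out ...]
1, 'joint_pos': array([-1.36552704e+00,  4.94144763e-01,  1.34606863e+00,  2.95852520e-05,
        1.30252647e+00, -9.54965365e-02]), 'joint_velocities': array([-0.00077959, -0.00142375, -0.00174536,  0.00101764, -0.00044118,
       -0.00118287]), 'tau': array([-3.89374081e-04, -8.80238628e+01, -3.82543910e+01,  7.07439613e-02,
        4.83231386e-02,  2.78727079e-06]), 'tool_pos': array([ 0.18509998, -0.59659263,  0.21338334]), 'orientation': array([ 9.88714209e-01,  1.49812826e-01, -1.72273688e-05, -5.73520916e-04]), 'contact_force': array([-0.59230905, -0.35792617,  0.00915902]), 'torque': array([ 0.05094809, -0.0277974 , -0.00795797]), 'grip_force': 0.0, 'grip_width': 1.0001340979625053}
```

View pics/scene0.png

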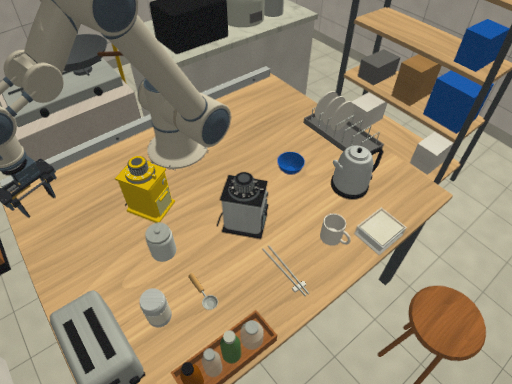

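View pics/top0.png

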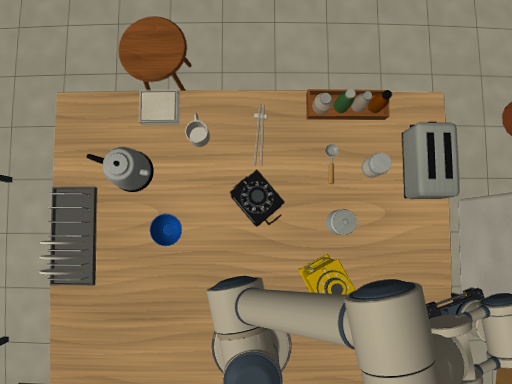

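The scene picture shows the dark/aluminium grinder at (245,203) and its yellow look-alike at (147,185). In the top picture they are at (258,195) and (330,275). Candidates also include the toaster (430,160) and kettle (127,168), which have no numbered ring. I choose the aluminium one and check it in a crop.

```bash
cat > h.py <<'E'
from plant import robot
import cv2,numpy as np
from scipy.spatial.transform import Rotation as Ro
def cam(n,s=None):
    c=robot.calibration(n);f=192/np.tan(np.radians(c["fovy"]/2))
    K=np.array([[f,0,c["cx"]],[0,f,c["cy"]],[0,0,1]])
    if n=="wrist":
        T=np.eye(4);T[:3,:3]=Ro.from_quat(s["orientation"]).as_matrix();T[:3,3]=s["tool_pos"]
        W=np.linalg.inv(T@c["mount"]);R,t=W[:3,:3],W[:3,3]
    else: R,t=c["R"],c["t"]
    return K,c["dist_coeffs"],np.array(R),np.array(t)
def ray(C,uv,z):
    K,d,R,t=C
    p=cv2.undistortPoints(np.array(uv,float).reshape(-1,1,2),K,d)[:,0]
    v=np.c_[p,np.ones(len(p))]@R;o=-R.T@t
    return o+v*((z-o[2])/v[:,2])[:,None]
def proj(C,X):
    K,d,R,t=C
    return cv2.projectPoints(np.array(X,float).reshape(-1,3),cv2.Rodrigues(R)[0],t,K,d)[0][:,0]
E
python3 - <<'E'
from h import *
a=cv2.imread("pics/top0.png");b=cv2.imread("pics/scene0.png")
A=cv2.resize(a[160:230,222:292],(560,560)[:2],interpolation=cv2.INTER_CUBIC)[:, :400+160]
cv2.imwrite("pics/crop_top.png",np.hstack([cv2.resize(A,(400,400)),cv2.resize(b[165:240,210:275],(347,400),interpolation=cv2.INTER_CUBIC)]))
print("drum top (248) from top",ray(cam("top"),[[258,195]],.248), "scene lid",ray(cam("scene"),[[244,178]],.248))
E
```

```text
drum top (248) from top [[ 0.52906318 -0.01893305  0.248     ]] scene lid [[ 0.52743368 -0.01802162  0.248     ]]
```

View pics/crop_top.png

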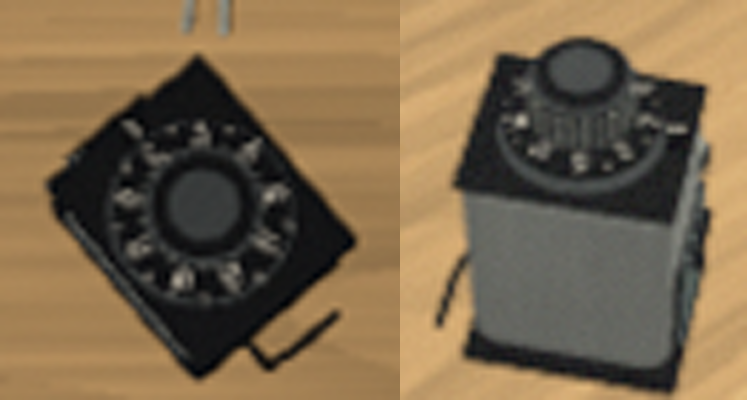

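Front aluminium grinder confirmed: numbered ring, with the index mark at about (132,128) in the crop. The two views agree at height 0.248 m, giving an axis of about (0.528, -0.018). I'll move above it for a close wrist look.

Emit:
step_arm([
  {"slide": [0,0,-0.82],"angular": [0,0,0],"grip": 0},
  {"slide": [0,0,-0.82],"angular": [0,0,0],"grip": 0},
  {"slide": [0,0,-0.82],"angular": [0,0,0],"grip": 0},
  {"slide": [0.52,-0.47,0],"angular": [0,0,0],"grip": 0},
  {"slide": [0.52,-0.47,0],"angular": [0,0,0],"grip": 0},
  {"slide": [0.52,-0.47,0],"angular": [0,0,0],"grip": 0},
  {"slide": [0.52,-0.47,0],"angular": [0,0,0],"grip": 0},
  {"slide": [0.52,-0.47,0],"angular": [0,0,0],"grip": 0},
  {"slide": [0.52,-0.47,0],"angular": [0,0,0],"grip": 0},
  {"slide": [0.52,-0.47,0],"angular": [0,0,0],"grip": 0},
])

```text
clock: 1.35
tool_pos: [0.3357, -0.3423, 0.3613]
orientation: [0.989, 0.15, -0.0, -0.0]
contact_force: [0.8, 0.2, 1.1]
grip_width: 0.998
grip_force: 0.0
```

Emit:
step_arm([
  {"slide": [0.52,-0.47,0],"angular": [0,0,0],"grip": 0},
  {"slide": [0.52,-0.47,0],"angular": [0,0,0],"grip": 0},
  {"slide": [0.52,-0.47,0],"angular": [0,0,0],"grip": 0},
  {"slide": [0.52,-0.47,0],"angular": [0,0,0],"grip": 0},
  {"slide": [0.52,-0.47,0],"angular": [0,0,0],"grip": 0},
  {"slide": [0.52,-0.47,0],"angular": [0,0,0],"grip": 0},
  {"slide": [0.52,-0.47,0],"angular": [0,0,0],"grip": 0},
  {"slide": [0.52,-0.47,0],"angular": [0,0,0],"grip": 0},
  {"slide": [0.52,-0.47,0],"angular": [0,0,0],"grip": 0},
  {"slide": [0,0,0],"angular": [0,0,0],"grip": 0},
])

```text
clock: 2.6
tool_pos: [0.529, -0.016, 0.3609]
orientation: [0.988, 0.151, -0.0, -0.0]
contact_force: [-0.3, -0.0, 0.3]
grip_width: 1.0
grip_force: 0.0
```

Run:
```python
from h import *
s=robot.sense();im=robot.camera("wrist")[:,:,::-1];np.save("s1.npy",s)
cv2.imwrite("pics/w1raw.png",im);cv2.imwrite("pics/w1.png",cv2.resize(im,(800,600),interpolation=cv2.INTER_CUBIC))
print(s["clock"],s["tool_pos"],s["orientation"],s["joint_pos"],s["contact_force"])
```

```text
2.6 [ 0.52899513 -0.01600501  0.36094414] [ 9.88491607e-01  1.51275027e-01 -3.30156261e-04 -3.17654478e-04] [-1.43379362e-01  2.42211420e-01  1.34024332e+00  4.15716364e-04
  1.55995451e+00  1.12369622e+00] [-0.32407026 -0.04162817  0.25468233]
```

View pics/w1.png

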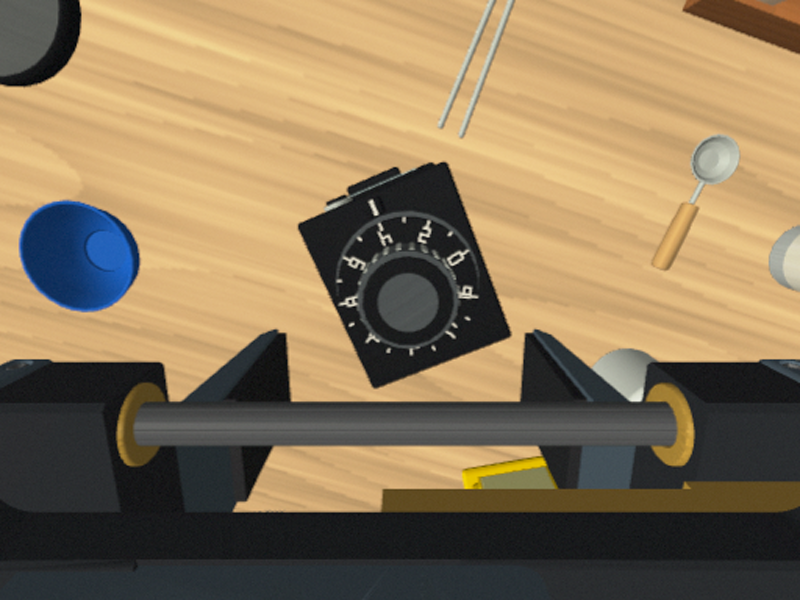

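The wrist picture shows the index line at (374,208), the 4 at (384,233) close to it, the 2 at (425,233), the 0 at (457,258) and the lid at (408,302). I'll measure the angles.

```bash
cat > meas.py <<'E'
from h import *
def lid(im,C,guess):
    g=cv2.GaussianBlur(cv2.cvtColor(im,cv2.COLOR_BGR2GRAY),(3,3),0)
    u=proj(C,[[*guess,.248]])[0]
    m=np.zeros_like(g);cv2.circle(m,tuple(int(v) for v in u),24,255,-1)
    b=((g>55)&(m>0)).astype(np.uint8)
    n,l,st,ce=cv2.connectedComponentsWithStats(b)
    k=l[int(u[1]),int(u[0])]
    e=cv2.fitEllipse(max(cv2.findContours((l==k).astype(np.uint8),0,1)[0],key=len))
    return e,ray(C,[e[0]],.248)[0]
def polar(im,C,ax,rs,z=.21):
    th=np.radians(np.arange(0,360,.5))
    X=[[ax[0]+r*np.cos(t),ax[1]+r*np.sin(t),z] for r in rs for t in th]
    p=proj(C,X).astype(np.float32).reshape(len(rs),-1,2)
    return cv2.remap(cv2.cvtColor(im,cv2.COLOR_BGR2GRAY),p,None,cv2.INTER_LINEAR)
E
python3 - <<'E'
from meas import *
s=np.load("s1.npy",allow_pickle=True).item();C=cam("wrist",s);im=cv2.imread("pics/w1raw.png")
e,a=lid(im,C,(.528,-.018));print(e,a)
# scale
print("index pt",ray(C,[[374*.64,208*.64]],.21)[0]-np.array([*a[:2],.21]))
for z,r in ((.21,np.arange(.044,.05,.001)),(.21,np.arange(.052,.062,.001))):
    P=polar(im,C,a,r,z).max(0)
    print([(i/2,int(P[i])) for i in range(720) if P[i]>110 and P[i]==P[max(0,i-8):i+9].max()])
r=np.arange(.025,.07,.0005);P=polar(im,C,a,r)
cv2.imwrite("pics/pol1.png",cv2.resize(P[::-1],(800,300)))
N=300;g=(np.arange(N)-N/2)*.0005
X=[[a[0]-v,a[1]-u,.21] for v in g for u in g]
p=proj(C,X).astype(np.float32).reshape(N,N,2)
cv2.imwrite("pics/rect1.png",cv2.resize(cv2.remap(im,p,None,cv2.INTER_LINEAR),(600,600)))
E
```

```text
((260.69403076171875, 193.08958435058594), (36.57210159301758, 38.0234375), 90.83219909667969) [ 0.52717188 -0.01825187  0.248     ]
index pt [ 4.59644232e-02  3.78581336e-02 -2.77555756e-17]
[(1.0, 212), (20.5, 173), (40.0, 188), (40.5, 188), (60.5, 198), (81.0, 205), (100.5, 175), (121.5, 213), (141.0, 199), (161.0, 196), (168.0, 184), (180.5, 171), (200.5, 186), (207.0, 132), (220.0, 178), (239.5, 204), (248.5, 185), (259.5, 175), (281.5, 207), (287.5, 202), (320.5, 217), (340.0, 194), (359.5, 203)]
[(40.0, 223), (108.5, 202), (109.0, 202), (109.5, 202), (110.0, 202), (110.5, 202), (120.5, 202), (121.0, 202), (121.5, 202), (123.5, 202), (124.0, 202), (152.0, 187), (152.5, 187), (153.0, 187), (153.5, 187), (220.0, 123), (294.0, 180), (294.5, 180), (301.5, 186), (312.0, 181), (320.5, 185), (321.5, 185), (322.0, 185), (322.5, 185), (330.0, 192), (330.5, 192)]
```

View pics/rect1.png

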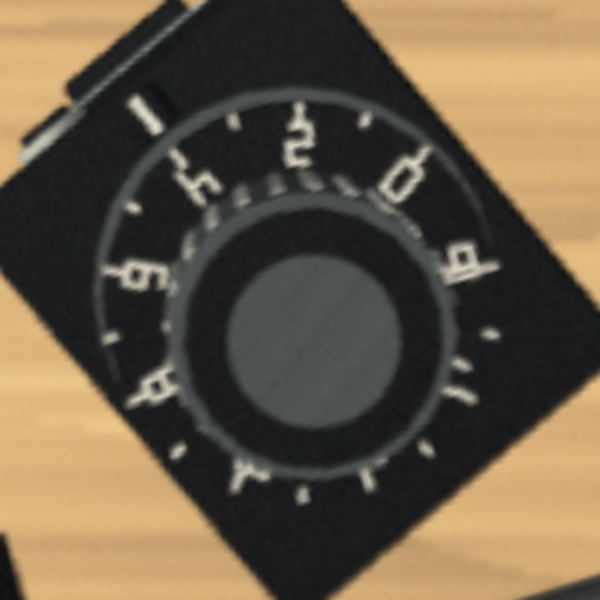

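The index stands at 40° and the 4 tick at 40°. The 0 is at 320°, the 16 at 281°, and the gap at 300°. So the collar is at 4 and needs 160° clockwise. I'll centre over the axis and pre-turn the wrist -200° so the turn fits joint 6's range and the fingers start across from the index.

Emit:
step_arm([
  {"slide": [-0.035,0.029,0],"angular": [0,0,-0.0556],"grip": 0},
  {"slide": [0,0,0],"angular": [0,0,-0.0556],"grip": 0},
  {"slide": [0,0,0],"angular": [0,0,-0.0556],"grip": 0},
  {"slide": [0,0,0],"angular": [0,0,-0.0556],"grip": 0},
  {"slide": [0,0,0],"angular": [0,0,-0.0556],"grip": 0},
  {"slide": [0,0,0],"angular": [0,0,-0.0556],"grip": 0},
  {"slide": [0,0,0],"angular": [0,0,-0.0556],"grip": 0},
  {"slide": [0,0,0],"angular": [0,0,-0.0556],"grip": 0},
  {"slide": [0,0,0],"angular": [0,0,-0.0556],"grip": 0},
  {"slide": [0,0,0],"angular": [0,0,-0.0556],"grip": 0},
])

```text
clock: 3.9
tool_pos: [0.5262, -0.0214, 0.3615]
orientation: [0.518, 0.855, -0.0, -0.0]
contact_force: [-0.2, -0.1, -0.3]
grip_width: 1.0
grip_force: 0.0
```

Emit:
step_arm([
  {"slide": [0,0,0],"angular": [0,0,-0.0556],"grip": 0},
  {"slide": [0,0,0],"angular": [0,0,-0.0556],"grip": 0},
  {"slide": [0,0,0],"angular": [0,0,-0.0556],"grip": 0},
  {"slide": [0,0,0],"angular": [0,0,-0.0556],"grip": 0},
  {"slide": [0,0,0],"angular": [0,0,-0.0556],"grip": 0},
  {"slide": [0,0,0],"angular": [0,0,-0.0556],"grip": 0},
  {"slide": [0,0,0],"angular": [0,0,-0.0556],"grip": 0},
  {"slide": [0,0,0],"angular": [0,0,-0.0556],"grip": 0},
  {"slide": [0,0,0],"angular": [0,0,-0.0556],"grip": 0},
  {"slide": [0,0,0],"angular": [0,0,-0.0556],"grip": 0},
])

```text
clock: 5.15
tool_pos: [0.5262, -0.0214, 0.3615]
orientation: [-0.323, 0.946, -0.0, -0.0]
contact_force: [-0.0, 0.6, -0.0]
grip_width: 0.999
grip_force: 0.0
```

Emit:
step_arm([
  {"slide": [0,0,0],"angular": [0,0,0],"grip": 0},
])

```text
clock: 5.28
tool_pos: [0.5263, -0.0213, 0.3615]
orientation: [-0.32, 0.948, -0.0, -0.0]
contact_force: [0.4, -0.3, 0.7]
grip_width: 1.002
grip_force: 0.0
```

Run:
```python
from meas import *
s=robot.sense();im=np.ascontiguousarray(robot.camera("wrist")[:,:,::-1]);C=cam("wrist",s);cv2.imwrite("pics/w2raw.png",im)
print(s["clock"],s["tool_pos"],s["joint_pos"]);M=Ro.from_quat(s["orientation"]).as_matrix();print(M)
e,a=lid(im,C,(.5275,-.018));print(e,a)
d=np.array([.5272,-.0183,.218])-s["tool_pos"];print("shares to (.5272,-.0183,.218)",M.T@d/.06)
```

```text
5.275 [ 0.52630202 -0.02126192  0.3614798 ] [-1.53611197e-01  2.37641482e-01  1.34510651e+00 -2.36075364e-04
  1.55912466e+00 -2.37523751e+00]
[[-7.95579483e-01 -6.05849147e-01 -3.12820794e-04]
 [-6.05849118e-01  7.95579544e-01 -1.90437669e-04]
 [ 3.64250324e-04  3.80139003e-05 -9.99999933e-01]]
((261.0138854980469, 193.59930419921875), (36.65562057495117, 38.083316802978516), 86.57437896728516) [ 0.52692088 -0.01847431  0.248     ]
shares to (.5272,-.0183,.218) [-0.04268587  0.03011587  2.39131584]
```

Emit:
step_arm([
  {"slide": [-0.041,0.03,0.6],"angular": [0,0,0],"grip": 0},
  {"slide": [0,0,0.6],"angular": [0,0,0],"grip": 0},
  {"slide": [0,0,0.6],"angular": [0,0,0],"grip": 0},
  {"slide": [0,0,0.3],"angular": [0,0,0],"grip": 0},
  {"slide": [0,0,0.2],"angular": [0,0,0],"grip": 0},
  {"slide": [0,0,0.1],"angular": [0,0,0],"grip": 0},
  {"slide": [0,0,0],"angular": [0,0,0],"grip": 0},
])

```text
clock: 6.2
tool_pos: [0.5278, -0.0176, 0.2177]
orientation: [-0.32, 0.947, -0.0, 0.0]
contact_force: [-0.1, -0.4, 0.5]
grip_width: 1.001
grip_force: 0.0
```

Emit:
step_arm([
  {"slide": [0,0,0],"angular": [0,0,0],"grip": 40},
  {"slide": [0,0,0],"angular": [0,0,0],"grip": 60},
  {"slide": [0,0,0],"angular": [0,0,0],"grip": 80},
  {"slide": [0,0,0],"angular": [0,0,0],"grip": 100},
  {"slide": [0,0,0],"angular": [0,0,0],"grip": 120},
  {"slide": [0,0,0],"angular": [0,0,0],"grip": 120},
], force=30)

```text
clock: 6.95
tool_pos: [0.5279, -0.0175, 0.2177]
orientation: [-0.321, 0.947, -0.0, 0.0]
contact_force: [0.3, -1.8, 5.0]
grip_width: 0.707
grip_force: 30.0
```

Gripped: 0.707 × 91 = 64 mm, matching the 65 mm drum. Now press.

Emit:
step_arm([
  {"slide": [0,0,0.05],"angular": [0,0,0],"grip": 120},
  {"slide": [0,0,0.04],"angular": [0,0,0],"grip": 120},
  {"slide": [0,0,0.02],"angular": [0,0,0],"grip": 120},
  {"slide": [0,0,0],"angular": [0,0,0],"grip": 120},
])

```text
clock: 7.45
tool_pos: [0.528, -0.0175, 0.2117]
orientation: [-0.321, 0.947, -0.0, 0.0]
contact_force: [-2.9, -1.1, 14.8]
grip_width: 0.71
grip_force: 30.0
```

Emit:
step_arm([
  {"slide": [0,0,0],"angular": [0,0,0.0278],"grip": 120},
  {"slide": [0,0,0],"angular": [0,0,0.0278],"grip": 120},
  {"slide": [0,0,0],"angular": [0,0,0.0278],"grip": 120},
  {"slide": [0,0,0],"angular": [0,0,0.0278],"grip": 120},
])

```text
clock: 7.95
tool_pos: [0.5281, -0.0177, 0.2117]
orientation: [-0.15, 0.989, -0.0, 0.001]
contact_force: [-2.0, -3.5, 14.6]
grip_width: 0.709
grip_force: 30.0
```

Run:
```python
from h import *
s=robot.sense();print(s["torque"],s["contact_force"],s["tool_pos"],s["joint_pos"][5])
```

```text
[-0.47639986  0.25294843 -0.01614163] [-1.99651649 -3.4682903  14.59942654] [ 0.52809311 -0.01774196  0.21169329] -2.01743751248784
```

Turning freely (moment about z 0.016 N m). 140° to go.

Emit:
step_arm([
  {"slide": [0,0,0],"angular": [0,0,0.0556],"grip": 120},
  {"slide": [0,0,0],"angular": [0,0,0.0556],"grip": 120},
  {"slide": [0,0,0],"angular": [0,0,0.0556],"grip": 120},
  {"slide": [0,0,0],"angular": [0,0,0.0556],"grip": 120},
  {"slide": [0,0,0],"angular": [0,0,0.0556],"grip": 120},
  {"slide": [0,0,0],"angular": [0,0,0.0556],"grip": 120},
  {"slide": [0,0,0],"angular": [0,0,0.0556],"grip": 120},
])

```text
clock: 8.82
tool_pos: [0.5278, -0.0184, 0.2117]
orientation: [0.446, 0.895, -0.001, 0.001]
contact_force: [-5.1, -9.3, 16.1]
grip_width: 0.703
grip_force: 30.0
```

Emit:
step_arm([
  {"slide": [0,0,0],"angular": [0,0,0.0556],"grip": 120},
  {"slide": [0,0,0],"angular": [0,0,0.0556],"grip": 120},
  {"slide": [0,0,0],"angular": [0,0,0.0556],"grip": 120},
  {"slide": [0,0,0],"angular": [0,0,0.0556],"grip": 120},
  {"slide": [0,0,0],"angular": [0,0,0.0556],"grip": 120},
  {"slide": [0,0,0],"angular": [0,0,0.0556],"grip": 120},
  {"slide": [0,0,0],"angular": [0,0,0.0556],"grip": 120},
  {"slide": [0,0,0],"angular": [0,0,0],"grip": 120},
  {"slide": [0,0,0],"angular": [0,0,0],"grip": 120},
])

```text
clock: 9.95
tool_pos: [0.5272, -0.0184, 0.2117]
orientation: [0.878, 0.479, -0.001, 0.001]
contact_force: [-8.4, -8.9, 18.4]
grip_width: 0.711
grip_force: 30.0
```

Run:
```python
from meas import *
s=robot.sense();im=np.ascontiguousarray(robot.camera("wrist")[:,:,::-1]);C=cam("wrist",s);cv2.imwrite("pics/w3raw.png",im)
print(s["torque"],s["contact_force"],s["tool_pos"],np.degrees(s["joint_pos"][5]+2.37523751))
a=(.5275,-.018);N=320;g=(np.arange(N)-N/2)*.0005
p=proj(C,[[a[0]-v,a[1]-u,.206] for v in g for u in g]).astype(np.float32).reshape(N,N,2)
cv2.imwrite("pics/rect3.png",cv2.resize(cv2.remap(im,p,None,cv2.INTER_LINEAR),(600,600)))
```

```text
[-1.58769525  1.52377742 -0.01872736] [-8.42819162 -8.90213035 18.39679396] [ 0.52719659 -0.01838217  0.21166232] 160.45396743596802
```

View pics/rect3.png

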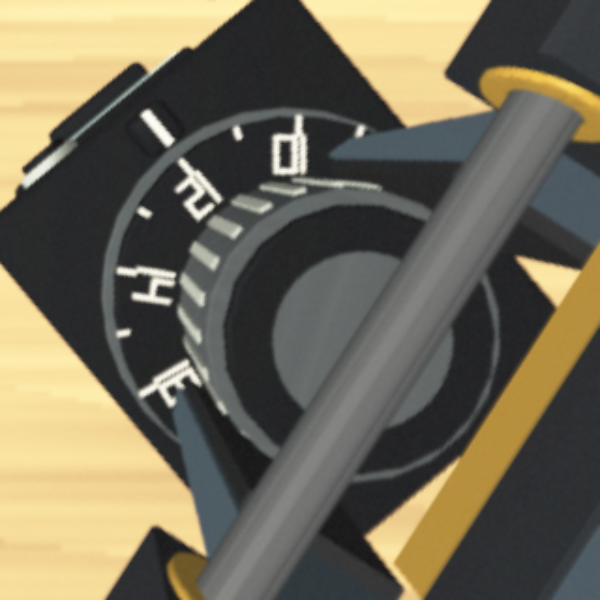

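The 12 now stands at the index (12 tick at (183,165), index line at (155,125)). I'll let the collar up while guiding it, then release.

Emit:
step_arm([
  {"slide": [0,0,-0.04],"angular": [0,0,0],"grip": 120},
  {"slide": [0,0,-0.04],"angular": [0,0,0],"grip": 120},
  {"slide": [0,0,-0.03],"angular": [0,0,0],"grip": 120},
  {"slide": [0,0,0],"angular": [0,0,0],"grip": 120},
])

```text
clock: 10.5
tool_pos: [0.5272, -0.0183, 0.2176]
orientation: [0.878, 0.479, -0.001, 0.0]
contact_force: [-3.5, -7.9, 4.7]
grip_width: 0.704
grip_force: 30.0
```

Emit:
step_arm([
  {"slide": [0,0,0],"angular": [0,0,0],"grip": 60},
  {"slide": [0,0,0],"angular": [0,0,0],"grip": 30},
  {"slide": [0,0,0],"angular": [0,0,0],"grip": 0},
  {"slide": [0,0,0],"angular": [0,0,0],"grip": 0},
  {"slide": [0,0,0],"angular": [0,0,0],"grip": 0},
])

```text
clock: 11.12
tool_pos: [0.5277, -0.0174, 0.2175]
orientation: [0.878, 0.479, 0.0, -0.0]
contact_force: [0.4, 0.8, 0.3]
grip_width: 1.003
grip_force: 0.0
```

Emit:
step_arm([
  {"slide": [0,0,-0.3],"angular": [0,0,0],"grip": 0},
  {"slide": [0,0,-0.6],"angular": [0,0,0],"grip": 0},
  {"slide": [0,0,-0.7],"angular": [0,0,0],"grip": 0},
  {"slide": [0,0,-0.7],"angular": [0,0,0],"grip": 0},
  {"slide": [0,0,-0.1],"angular": [0,0,0],"grip": 0},
  {"slide": [0,0,0],"angular": [0,0,0],"grip": 0},
  {"slide": [0,0,0],"angular": [0,0,0],"grip": 0},
])

```text
clock: 12.0
tool_pos: [0.5271, -0.0174, 0.3602]
orientation: [0.878, 0.479, -0.001, -0.001]
contact_force: [-0.9, 0.1, -0.8]
grip_width: 1.0
grip_force: 0.0
```

Run:
```python
from meas import *
s=robot.sense();im=np.ascontiguousarray(robot.camera("wrist")[:,:,::-1]);C=cam("wrist",s);cv2.imwrite("pics/w4raw.png",im)
print(s["clock"],s["contact_force"],s["tool_pos"])
e,a=lid(im,C,(.5275,-.018));print(e,a)
for r in (np.arange(.044,.05,.001),np.arange(.052,.062,.001)):
    P=polar(im,C,a,r).max(0)
    print([i/2 for i in range(720) if P[i]>140 and P[i]==P[max(0,i-8):i+9].max()])
N=300;g=(np.arange(N)-N/2)*.0005
p=proj(C,[[a[0]-v,a[1]-u,.21] for v in g for u in g]).astype(np.float32).reshape(N,N,2)
cv2.imwrite("pics/rect4.png",cv2.resize(cv2.remap(im,p,None,cv2.INTER_LINEAR),(600,600)))
```

```text
12.0 [-0.87808996  0.06223393 -0.78982678] [ 0.52711026 -0.01737702  0.36023737]
((259.865234375, 191.56884765625), (36.945404052734375, 38.09819412231445), 90.69046783447266) [ 0.52703755 -0.01817509  0.248     ]
[0.0, 7.5, 20.5, 40.5, 46.5, 60.5, 80.5, 88.0, 100.5, 121.0, 128.0, 128.5, 160.5, 181.0, 197.5, 220.5, 240.0, 240.5, 260.5, 277.5, 300.0, 320.0, 340.5, 359.5]
[40.0, 109.5, 122.5, 123.0, 137.0, 281.5, 289.0, 289.5, 291.0, 305.5, 316.5, 320.5, 321.0, 321.5, 337.5]
```

View pics/rect4.png

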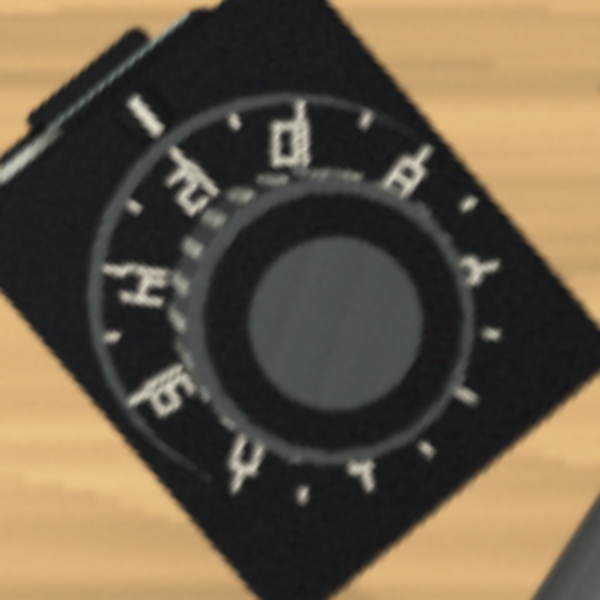

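The picture shows the 12 tick (40.5°) in line with the index (40.0°). The gap is at 140°, the lid is back to its former size and the axis is unmoved, so the collar is up and locked. Handing in.

```bash
python3 -c "
from plant import robot
print(robot.close_job())"
```

```text
the job is handed in; nothing more can be done
None
```

The grinder's collar was pressed, turned clockwise 160° from 4 to 12, and let spring back up; the last picture shows the 12 within about 0.5° of the index mark and the grinder still in place, and I handed the job in just after 12 s of robot time.

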